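# Key a quarter-turn access cover into its housing and hold it shut

## Task

Fit the loose access cover onto the open grey housing: lift it by its wing fastener, set its four feet into the opening, and turn the wing until the key bar under it lines up with the slot in the block inside and drops in. Then press the cover fully home, flush on the rim against the springy seal, and finish while your fingers are still holding it pressed there: do not let go. Leave the screw tub, the sanding block and the screwdriver where they are.

Things in the scene. Friction and masses are not known exactly. Their poses are not given: they have to be found in the camera images.
- housing: open-topped grey box, 124 (x) x 174 (y) x 80 mm high, fixed to the bench by a lug standing 15 mm out of each short end; left or right of the cover. Origin: centre of its underside, z up. Its rim is 18 mm wide with its top at z = 80 mm; the opening is 88 (x) x 138 (y) mm
- seal_top (a point): centre of the housing's black rubber seal ring, level with its top: 5 mm proud of the rim, 85 mm above the bench. The ring is sprung: it begins to yield at 6 N and is level with the rim at about 14 N (the cover's weight is part of that)
- slot (a point): centre of the mouth of the key slot, in the top of an aluminium block (66 x 46 mm, long side along the slot) fixed in the middle of the housing's opening, 72 mm above the bench. Slot 42 mm long along the point's x, 13 mm wide along its y, 15 mm deep. Its direction in the housing differs each time, -0.35 to 0.25 rad
- cover: loose aluminium plate 114 (x) x 164 (y) x 5 mm, about 0.33 kg with its wing, standing level on the bench on four black round feet: 12 mm thick, 24 mm long, tapered ends, centred at x = +-35.5, y = +-60.5 mm (2.5 mm play all round in the opening; fits either way round). Origin: centre of the plate's underside, z up; 24 mm above the bench at the start
- wing_grip (a point): point on the axis of the cover's black wing fastener, 30 mm above the plate's underside. The wing is an upright bar 46 mm long (the point's x), 12 mm thick (its y), 9.5 to 39.5 mm above the plate's underside, on a 30 mm round collar. Grip it from above across its thickness
- key (a point): middle of the underside of the steel key bar under the cover, 18 mm below the plate's underside. Turns with the wing, right below it: 36 mm long along x (same x as the wing), 8 mm wide, 6 mm high, on a 10 mm shaft. Across the slot it rests on the block and the plate's underside stays 90 mm above the bench; in the slot the plate rests on the seal at 85 mm, pressed home on the rim at 80 mm
- wing (a joint): angle of wing and key bar in the cover, rad, growing anticlockwise seen from above; 0: wing's x along the cover's x. Stops at -0.8 and 1.3; stiff (0.04 N m), stays where it is left. Starts at 0.75 to 1.15, so with the cover in the housing it has to turn clockwise by 0.5 to 1.5 rad
- screw_tub: white screw tub with blue lid, 61 mm wide, 54 mm high; origin under its centre; leave alone
- sanding_block: cork sanding block 63 x 106 x 35 mm; origin under its centre; leave alone
- driver: screwdriver with red handle, 190 mm long along its y, 26 mm thick; origin under its middle; leave alone

How it is judged (in metres and radians):
On the way, in this order (a step that is already met when the one before it is completed fails the run):
1. the cover sits in the housing's opening by its four feet (z of cover in the frame of housing below 0.094 m and horizontal distance between cover and housing below 0.006 m and angle between the x axis of cover and the x axis of housing, either way round below 0.12 rad).
2. with the key bar in the slot the cover is pressed home on the rim by the fingers (z of cover in the frame of housing between 0.076 and 0.082 m and horizontal distance between cover and housing below 0.006 m and angle between the x axis of cover and the x axis of housing, either way round below 0.1 rad and angle between the x axis of wing_grip and the x axis of slot, either way round below 0.25 rad and contact force between the fingers and cover above 2 N), for 0.3 s.
At the end, for the whole second after the job is handed in: the fingers still hold the cover (over 2 N) and keep it pressed home: its underside within 2 mm of the rim (the seal alone would lift it 5 mm), its centre within 6 mm and its sides within 0.1 rad of the housing's, the key bar in the slot (within 0.25 rad), at rest (all of step 2 and linear speed of cover below 0.02 m/s); the arm keeps its last pose, push and grip.
It fails at once if a bystander (screw tub, sanding block, screwdriver) is moved more than 30 mm (distance of any of screw_tub, sanding_block, driver from where it was at the start of the episode above 0.03 m).
It also fails if it takes over 42 s, if anything falls off the work surface, if the arm or the gripper's body presses on something with over 40 N, if the wrist force passes 120 N, or if a joint passes its speed limit or range.

## Robot

A 6-joint arm with a two-finger parallel gripper is mounted at the origin on the work surface; the furniture and walls round the work are solid. World frame = base frame: x ahead of the robot, y to its left, z up, the work surface at z = 0. Lengths are in mm, angles in rad, forces in N, time in s.
With the tool pointing down it reaches from about 350 to 775 mm from the base axis. Payload 7.3 kg.
Tool frame: the origin (TCP) lies midway between the tips of the shut fingers; the grasp point (between the pads) lies 19 mm behind it; z points along the fingers, y is the line along which they close (so a half turn about z gives the same grasp; the last joint's range is limited). The gripper opens to 92 mm and grips with 3 to 60 N. Pads are 19 mm wide; open, the fingers measure 130 mm over their backs; the gripper's body (75 mm by 190 mm) begins 47 mm behind the grasp point.
Start: joints at [-1.479, 0.342, 1.524, -0, 1.275, -0.146], TCP at [123.693, -510.242, 203.141] pointing down, gripper open.
Joint ranges: [-2.53, 2.53], [-0.77, 2.02], [0.04, 2.7], [-1, 4.14], [0.28, 2.66], [-3.11, 3.11]. Speed limits (rad/s): [2.57, 2.57, 3.14, 3.14, 3.14, 3.14].

## Interface

Orientations are given as a unit quaternion [x, y, z, w].
In Python, from cell import arm gives the robot as it stands.
- The arm moves only by the tool apply_moves, never from a script. Its argument "targets" is a list of rows, each a list of 2 entries, a list of its own where there are three numbers: the shift along the tool's x, y, z each as a share of 0.75 m, from -1 to 1, then the turn, a rotation vector about the tool's x, y, z each as a share of 45 degrees, from -1 to 1. In form: [[[x, y, z], [rx, ry, rz]], ...]. A call has 1 to 5 rows; each row is the pose to reach, as a shift and turn from the pose commanded when the call began, along the tool's axes at that moment; what a row does not reach only later rows make up. A row lasts 1/10 s, in which the tool goes at most 50 mm and 8.59 degrees, less where a joint would pass 70% of its speed; a pose out of reach is approached as far as the arm can. A call with a number of a shift or a turn outside -1 to 1 is refused whole. A call with a gripper value outside its range is refused whole. "jaw" is the opening, from 0 (shut) to 1 (fully open), set as the call begins (left out, the last holds). The fingers move at their own pace and stop on an object; the grip force is fixed at half the most. Time passes only in rows, so rows that repeat a pose let the fingers close. It gives the time, the measured TCP pose, the force, the opening and the grip force at its end, in the units of the state.
- arm.observe(): the state, without advancing time (a new reading comes with each control period).
- arm.camera(name): name is "scene" or "top"; returns (picture, depth): 400x640x3 uint8, red, green, blue; 400x640 float32, mm along the optical axis (not along the pixel's ray), 0 where there is no reading.
- arm.get_calibration(name): a dict with "mtx" (3x3 intrinsics, pixels), "cam_to_world" (4x4, takes a point from camera to world coordinates). Camera axes: x right, y down, z forward; pixel columns grow to the right and rows downward; lengths in mm; the calibration is good to about 2 mm. A picture is of the moment at which its call begins. get_calibration takes no time and is no camera call.
- arm.finish_job(): hands the job in; it is judged then, once.
Trained networks look in the newest picture that a camera, given by its name, has taken for a name from the list of things; names that differ only in an ending like _2 or _b are one class to them, and where a whole thing is asked for, a point or a joint stands for the part that bears it (a point fixed in the world has none). Each returns a list of dicts, best first, with "score" (0 to 1); they miss things now and then, are a little off and sometimes report something else, mostly with a low value. They report only what shows in the picture. A call takes as long as a camera call.
- arm.find_in(camera, thing): "bbox" ([left, top, right, bottom] in pixels, round what is visible of it).
- arm.silhouettes(camera, thing): "region" (400x640 bool, what is visible of it) and "bbox" ([left, top, right, bottom] in pixels, round what is visible of it).
The state is a dict: "time_s": time; "joint_pos": joint angles; "joint_velocities": joint speeds; "tau": joint torques, N m; "ee_pos": TCP position; "orientation": TCP orientation; "force": force on the tool from outside, world axes, zero at the start; "torque": the same for the moment, N m; "grip_width": opening from 0.0 (shut) to 1.0 (fully open); "grip_force": force on a finger pad.
Only numpy, scipy, OpenCV 4.12 (cv2) and the standard library are available. Lean on these libraries where they do the work, as an engineer would, in place of code of your own. Each camera call takes 0.05 s, during which the arm holds its last target. There are 200 camera calls.

## Working session

There is one attempt and no reset: what is moved stays moved. The work goes in short steps, Python scripts to look and compute and a tool call to move; the robot and the scene stay as the last step left them, time stands still between calls to the robot, and variables do not carry over. Pictures are saved under pics/ and viewed, at most 10 in all, crops included, and the job is handed in when it is done.

Besides the shell and the picture viewer there is one more tool, called as a command line: name --argument value ..., lists and objects as JSON in quotes. apply_moves: Moves the arm, as the interface text tells. Shift numbers are shares of 0.75 m and turn numbers shares of 45 degrees, none past 1 either way. Its arguments: {"type":"object","properties":{"targets":{"type":"array","items":{"type":"array"}},"jaw":{"type":"number"}},"required":["targets"]}

```bash
mkdir -p pics; ls
python3 - <<'E'
from cell import arm
import cv2,numpy as np
s=arm.observe();print({k:np.round(v,3) for k,v in s.items()})
for n in("top","scene"):
    p,d=arm.camera(n);cv2.imwrite(f"pics/{n}0.png",p[:,:,::-1]);np.savez(f"{n}0.npz",p=p,d=d)
    c=arm.get_calibration(n);print(n,np.round(c["mtx"],1).tolist(),np.round(c["cam_to_world"],3).tolist())
    for t in("housing","cover","wing","slot","seal_top","screw_tub","sanding_block","driver"):
        r=arm.find_in(n,t);print(t,[(np.round(x["bbox"]).tolist(),round(x["score"],2)) for x in r[:2]])
E
```

```text
pics
{'time_s': np.float64(0.0), 'joint_pos': array([-1.479,  0.343,  1.525, -0.   ,  1.275, -0.146]), 'joint_velocities': array([0.003, 0.001, 0.001, 0.   , 0.001, 0.002]), 'tau': array([  0.   , -43.124, -24.422,   0.072,   0.056,  -0.   ]), 'ee_pos': array([ 123.645, -509.773,  202.44 ]), 'orientation': array([ 0.993,  0.119,  0.   , -0.001]), 'force': array([ 0.318, -0.025, -0.034]), 'torque': array([-0.024,  0.021,  0.003]), 'grip_force': np.float64(0.0), 'grip_width': np.float64(1.0)}
top [[481.9, 0.0, 322.3], [0.0, 481.9, 197.2], [0.0, 0.0, 1.0]] [[-0.01, -0.997, 0.071, 319.414], [-1.0, 0.011, 0.016, 58.089], [-0.016, -0.07, -0.997, 1573.575], [0.0, 0.0, 0.0, 1.0]]
housing [([251.0, 160.0, 316.0, 210.0], 0.64)]
cover [([335.0, 175.0, 392.0, 217.0], 0.7)]
wing []
slot [([272.0, 177.0, 285.0, 198.0], 0.89)]
seal_top [([256.0, 163.0, 309.0, 205.0], 0.56)]
screw_tub [([422.0, 188.0, 442.0, 206.0], 0.57)]
sanding_block [([428.0, 217.0, 462.0, 241.0], 0.65)]
driver [([209.0, 158.0, 216.0, 215.0], 0.57)]
scene [[362.7, 0.0, 322.4], [0.0, 362.7, 198.6], [0.0, 0.0, 1.0]] [[-0.861, -0.364, 0.356, 64.003], [-0.509, 0.596, -0.621, 679.664], [0.014, -0.716, -0.698, 769.497], [0.0, 0.0, 0.0, 1.0]]
housing [([239.0, 200.0, 309.0, 280.0], 0.86), ([312.0, 169.0, 364.0, 208.0], 0.44)]
cover [([314.0, 170.0, 362.0, 205.0], 0.64)]
wing [([330.0, 176.0, 346.0, 189.0], 0.46), ([391.0, 144.0, 403.0, 166.0], 0.25)]
slot [([258.0, 222.0, 292.0, 250.0], 0.93)]
seal_top [([241.0, 199.0, 306.0, 256.0], 0.94)]
screw_tub [([362.0, 142.0, 374.0, 161.0], 0.86)]
sanding_block [([392.0, 145.0, 404.0, 164.0], 0.71)]
driver [([205.0, 297.0, 249.0, 336.0], 0.78)]
```

Run:
```python
import cv2,numpy as np
p=cv2.imread("pics/top0.png");cv2.imwrite("pics/top0c.png",cv2.resize(p[140:260,195:405],None,fx=3.8,fy=3.8,interpolation=cv2.INTER_CUBIC))
p=cv2.imread("pics/scene0.png");cv2.imwrite("pics/scene0c.png",cv2.resize(p[130:340,190:410],None,fx=2.8,fy=2.8,interpolation=cv2.INTER_CUBIC))
```

```text
(no output)
```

View pics/top0c.png

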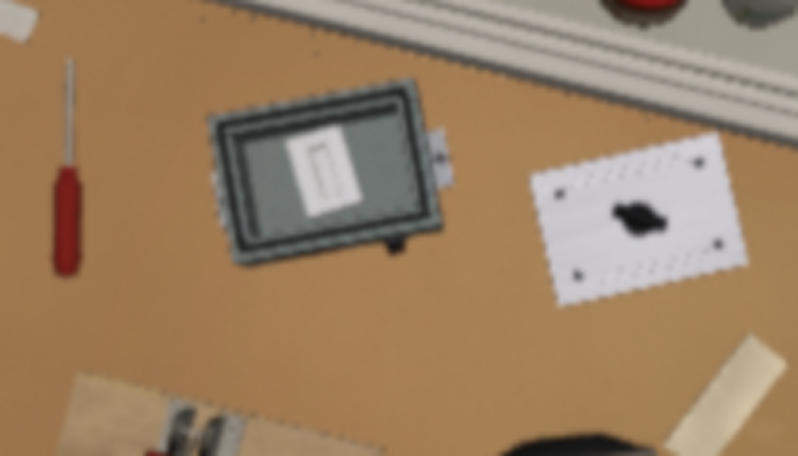

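View pics/scene0c.png

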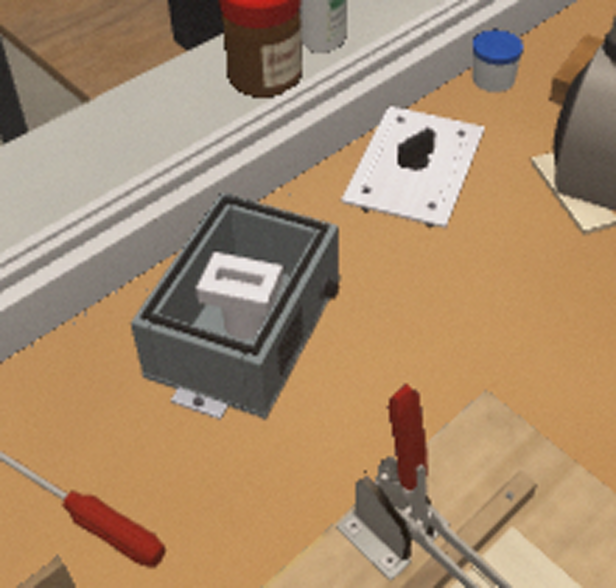

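The top view shows the housing at crop (330,170), the cover at (640,218) and its black wing bar running (612,208) to (665,228). The slot block is at (323,170) and the driver is far left. In the scene view, the tub and cork block sit behind and to the right of the cover.

```bash
cat > h.py <<'E'
import numpy as np,cv2
from cell import arm
from scipy.optimize import minimize
def cal(n):
    c=arm.get_calibration(n);return np.array(c["mtx"]),np.array(c["cam_to_world"])
def world(n,d):
    K,T=cal(n);v,u=np.mgrid[:400,:640]
    P=np.stack([(u-K[0,2])/K[0,0]*d,(v-K[1,2])/K[1,1]*d,d],-1)
    return P@T[:3,:3].T+T[:3,3]
def proj(n,P):
    K,T=cal(n);q=(np.asarray(P,float)-T[:3,3])@T[:3,:3];q=q@K.T;return q[:,:2]/q[:,2:]
def rectpts(x,y,a,L,W,z):
    c,s=np.cos(a),np.sin(a);q=np.array([[1,1],[-1,1],[-1,-1],[1,-1]])*[L/2,W/2]
    return np.c_[x+q[:,0]*c-q[:,1]*s,y+q[:,0]*s+q[:,1]*c,np.full(4,z)]
def poly(n,P,S=8):
    m=np.zeros((400*S,640*S),np.uint8)
    cv2.fillPoly(m,[np.round((proj(n,P)+.5)*S-.5).astype(np.int32)],1)
    return cv2.resize(m.astype(np.float32),(640,400),interpolation=cv2.INTER_AREA)
def onplane(n,uv,z):
    K,T=cal(n);r=np.c_[uv,np.ones(len(uv))]@np.linalg.inv(K).T@T[:3,:3].T
    return T[:3,3]+r*((z-T[2,3])/r[:,2:])
E
python3 - <<'E'
from h import *
for n in("top","scene"):
    f=np.load(f"{n}0.npz");p,d=f["p"].astype(int),f["d"];W=world(n,d);z=W[...,2]
    arm.camera(n)
    for t in("housing","cover","slot","seal_top","screw_tub","sanding_block","driver"):
        r=arm.silhouettes(n,t)
        if not r: print(n,t,None);continue
        m=r[0]["region"]; q=W[m&(d>0)]
        print(n,t,round(r[0]["score"],2),m.sum(),"med",np.median(q,0).round(1),"z5/95",np.percentile(q[:,2],[5,50,95]).round(1))
        np.save(f"{n}_{t}.npy",m)
        def rect(mm,zp,lab):
            uv=np.argwhere(mm)[:,::-1]
            if len(uv)<5:return
            q=onplane(n,uv,zp)
            R=cv2.minAreaRect(q[:,:2].astype(np.float32));print("   ",lab,len(uv),np.round(R[0],1),np.round(R[1],1),round(R[2],1),"mean",q.mean(0)[:2].round(1))
        br=p.sum(-1)
        if t=="cover":
            rect(m&(np.abs(z-29)<12),29,"plate");rect(m&(z>45),63.5,"wing"); rect(m&(br<180),63.5,"wingdark")
        if t=="housing":
            rect(m&(z>74)&(z<95),80,"rim")
        if t=="slot": rect(m,72,"slot");rect(m&(br>400),72,"slotbright")
        if t=="seal_top": rect(m,85,"seal")
E
```

```text
top housing 0.67 2079 med [467.6 208.9  60.7] z5/95 [ 1.3 60.7 86.2]
    rim 933 [465.7 213.7] [124.  173.7] 10.0 mean [465.1 212.7]
top cover 0.82 1810 med [425.4 -45.5  29. ] z5/95 [22.7 29.  36.6]
    plate 1725 [426.3 -47. ] [113.7 163.6] 12.1 mean [426.1 -46.6]
    wing 65 [434.8 -33.7] [112.2  99.8] 45.5 mean [425.9 -44.7]
    wingdark 54 [425.5 -46. ] [37.6 18.9] 89.4 mean [425.4 -45.2]
top slot 0.89 300 med [465.7 214.3  70.2] z5/95 [55.3 70.2 76.6]
    slot 300 [464.9 213. ] [66.7 44.8] 16.2 mean [464.9 213.2]
    slotbright 296 [465.4 213.3] [65.4 44.8] 15.6 mean [465.3 213.3]
top seal_top 0.79 207 med [460.3 226.3  84.1] z5/95 [77.5 84.1 90.7]
    seal 207 [465.7 212.6] [109.8 161. ] 9.9 mean [460.4 215.5]
top screw_tub 0.73 271 med [ 430.7 -254.5   53.3] z5/95 [48.1 53.3 59.7]
top sanding_block 0.55 683 med [ 325.9 -302.8   34.7] z5/95 [24.9 34.7 40.8]
top driver 0.59 198 med [436.8 437.7  20.6] z5/95 [10.1 20.6 27.5]
scene housing 0.57 3589 med [458.4 239.1  58.5] z5/95 [ 3.  58.5 84. ]
    rim 1264 [464.7 217.4] [125.5 177.6] 10.0 mean [462.6 224.4]
scene cover 0.6 1424 med [420.5 -32.7  28.3] z5/95 [25.7 28.3 51. ]
    plate 1290 [425.7 -44.1] [113.6 166.6] 12.2 mean [422.6 -37.6]
    wing 101 [425.6  -3.3] [138.1  75.1] 87.3 mean [421.7 -33.9]
    wingdark 120 [401.2   5.8] [ 34.4 140.5] 26.8 mean [416.5 -25.9]
scene slot 0.66 628 med [461.8 224.9  68.7] z5/95 [15.7 68.7 73.1]
    slot 628 [457.5 233.7] [70.6 90.5] 16.1 mean [455.4 228.3]
    slotbright 342 [460.  229.4] [68.2 78. ] 16.5 mean [464.5 216.4]
scene seal_top 0.9 257 med [444.  162.6  83.5] z5/95 [78.1 83.5 86. ]
    seal 257 [464.2 213.4] [108.7 163.2] 8.4 mean [456.1 192.8]
scene screw_tub 0.6 318 med [ 424.9 -240.7   49.2] z5/95 [ 7.3 49.2 54.6]
scene sanding_block 0.74 184 med [ 345.6 -285.8   33.7] z5/95 [ 0.6 33.7 37.5]
scene driver 0.83 527 med [436.9 442.8  19.6] z5/95 [ 8.4 19.6 24.2]
```

```bash
cat >> h.py <<'E'
from scipy.spatial import ConvexHull
def hullmask(n,P,S=8):
    q=np.round((proj(n,P)+.5)*S-.5).astype(np.int32)
    m=np.zeros((400*S,640*S),np.uint8);cv2.fillConvexPoly(m,cv2.convexHull(q),1);return m
def wingmask(n,x,y,a,z0):  # z0 plate underside
    r=lambda z:rectpts(x,y,a,46,12,z)
    t=np.linspace(0,6.28,24);c=np.c_[x+15*np.cos(t),y+15*np.sin(t)]
    C=np.r_[np.c_[c,np.full(24,z0+5)],np.c_[c,np.full(24,z0+9.5)]]
    m=hullmask(n,np.r_[r(z0+9.5),r(z0+39.5)])|hullmask(n,C)
    return cv2.resize(m.astype(np.float32),(640,400),interpolation=cv2.INTER_AREA)
E
python3 - <<'E'
from h import *
for n in("top","scene"):
    f=np.load(f"{n}0.npz");p=f["p"].astype(float).mean(-1)
    u,v=proj(n,[[426,-46,50]])[0];a,b=int(v)-12,int(u)-14
    sl=np.s_[a:a+24,b:b+28]
    g=p[sl];hi,lo=np.percentile(g,70),np.percentile(g,1)
    D=np.clip((hi-g)/(hi-lo),0,1);D[D<.25]=0
    best=min(((np.sum((wingmask(n,x,y,np.radians(k),24)[sl]-D)**2),k,x,y) for k in range(40,96,4) for x in range(421,432,3) for y in range(-52,-40,3)))
    R=minimize(lambda q:np.sum((wingmask(n,q[0],q[1],np.radians(q[2]),24)[sl]-D)**2),[best[2],best[3],best[1]],method="Nelder-Mead",options=dict(initial_simplex=np.array([best[2],best[3],best[1]])+np.array([[0,0,0],[3,0,0],[0,3,0],[0,0,5]])))
    print(n,R.x.round(1),R.fun.round(2))
    W=world(n,f["d"]);W[f["d"]==0]=np.nan
    print("max z over grid (x rows,y cols 100mm)")
    for x in range(0,700,100):
        print(x,[int(np.nanmax(np.r_[W[...,2][(abs(W[...,0]-x-50)<50)&(abs(W[...,1]-y-50)<50)],-99])) for y in range(-600,500,100)])
print(proj("scene",[[0,0,0],[124,-510,200]]),proj("top",[[0,0,0]]))
E
```

```text
top [427.6 -47.1  72.2] 7.64
max z over grid (x rows,y cols 100mm)
0 [593, 621, 678, 743, 756, 314, 313, 15, 27, 32, 39]
100 [592, 612, 680, 736, 760, 723, 393, 21, 41, 82, 43]
200 [282, 10, 42, 730, 760, 731, 390, 21, 27, 206, 40]
300 [280, 17, 46, 43, 40, 38, 37, 10, 91, 9, 25]
400 [84, 863, 877, 85, 68, 69, 37, 93, 94, 85, 29]
500 [70, 856, 81, 84, 289, 273, 84, 90, 90, 87, 21]
600 [309, 216, 71, 69, 293, 196, 79, 83, 87, 83, 83]
scene [426.5 -45.2  78. ] 17.87
max z over grid (x rows,y cols 100mm)
0 [486, 494, -99, -99, 2, 308, 307, 11, 22, 31, 29]
100 [479, 494, -99, -99, 571, 577, 403, 17, 38, 81, 37]
200 [71, 0, -99, -99, 11, 575, 398, 17, 18, 204, 38]
300 [259, 2, 38, 37, 30, 32, 31, 33, 84, 3, 25]
400 [78, 460, 461, 78, 62, 65, 31, 87, 87, 82, 25]
500 [62, 448, 75, 78, 286, 282, 79, 86, 87, 85, 18]
600 [305, 212, 62, 62, 286, 274, 78, 79, 79, 78, 80]
[[473.65424702 263.99059868]
 [493.49347416  97.28790963]] [[349.35043304 330.86717165]]
```

Run:
```python
from h import *
for n in("top","scene"):
    f=np.load(f"{n}0.npz");W=world(n,f["d"]);W[f["d"]==0]=np.nan
    m=(W[...,2]>130)&(W[...,0]>180)&(W[...,1]<520)&(W[...,1]>-750)
    k,l,st,_=cv2.connectedComponentsWithStats(m.astype(np.uint8))
    for i in range(1,k):
        if st[i,4]>3:
            q=W[l==i];print(n,st[i].tolist(),q.min(0).round(),q.max(0).round())
    m=(W[...,2]>60)&(abs(W[...,1]+47)<100)&(W[...,0]>450);q=W[m];print("sill near cover: min x",np.percentile(q[:,0],[0,2,10]))
```

```text
top [142, 0, 131, 60, 5482] [821. 219. 130.] [1032.  520.  423.]
top [393, 36, 221, 81, 8706] [ 657. -702.  130.] [ 844. -133.  313.]
top [480, 98, 160, 98, 7892] [ 420. -442.  130.] [ 517. -388.  878.]
top [352, 112, 30, 32, 747] [579. -93. 130.] [667.  -9. 196.]
top [387, 121, 28, 24, 446] [ 579. -180.  131.] [ 616. -100.  293.]
top [527, 214, 95, 62, 3512] [ 193. -734.  130.] [ 364. -507.  282.]
top [321, 254, 164, 61, 6426] [ 180. -208.  203.] [270.  85. 761.]
top [233, 259, 10, 9, 57] [216. 316. 132.] [244. 336. 207.]
top [584, 283, 4, 2, 5] [ 180. -591.  315.] [ 181. -585.  334.]
top [577, 288, 50, 11, 383] [ 180. -545.  513.] [ 195. -450.  591.]
sill near cover: min x [500.07270973 524.37381057 547.29800576]
scene [0, 0, 144, 222, 21619] [821.  89. 130.] [1400.  520.  454.]
scene [367, 0, 46, 107, 3292] [ 419. -445.  130.] [ 517. -386.  462.]
scene [388, 0, 93, 206, 5922] [ 180. -550.  175.] [364.  90. 577.]
scene [239, 14, 131, 134, 8211] [ 579. -702.  130.] [845.  -3. 307.]
scene [465, 48, 25, 45, 458] [ 191. -710.  130.] [ 235. -606.  274.]
scene [328, 267, 15, 33, 325] [217. 318. 130.] [245. 342. 204.]
sill near cover: min x [509.0353963  529.08375836 558.69473544]
```

View pics/scene0.png

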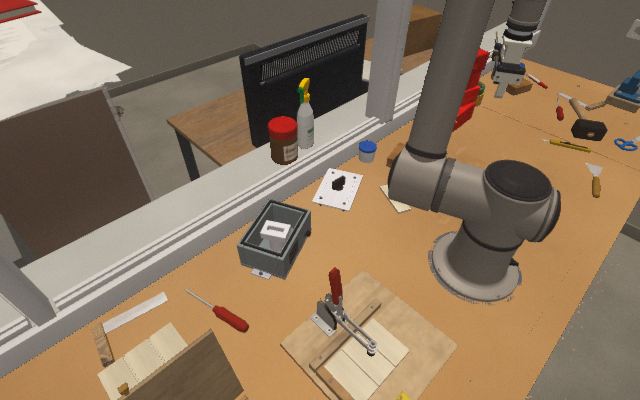

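View pics/top0.png

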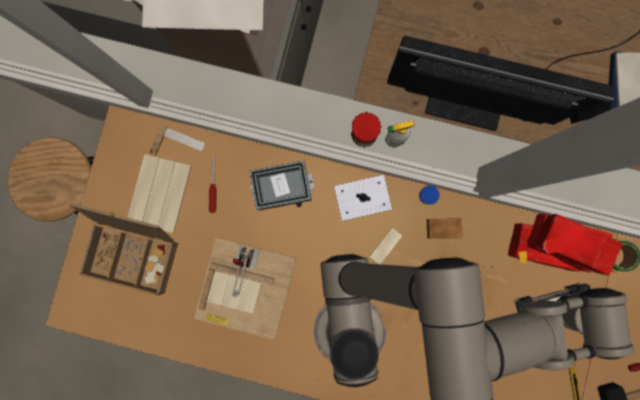

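The scene view shows a tall post near (470,-415) mm, a red box beside the start pose at x>190, y<-507, and jars on the sill beyond x=580. I'll back off in +y first, then go diagonally to the cover at a safe radius.

```bash
cat > go.py <<'E'
import sys,numpy as np
from scipy.spatial.transform import Rotation as R
def rel(p0,q0,x,y,z,yaw):
    R0=R.from_quat(q0);T=R.from_quat([np.cos(np.radians(yaw)/2),np.sin(np.radians(yaw)/2),0,0])
    return R0.inv().apply(np.array([x,y,z])-p0)/750,(R0.inv()*T).as_rotvec(degrees=True)/45
if __name__=="__main__":
    from cell import arm
    s=arm.observe();p,q=np.array(s["ee_pos"]),np.array(s["orientation"])
    for a in sys.argv[1:]:
        t=list(map(float,a.split(",")));sh,ro=rel(p,q,*t);print(a,sh.round(4).tolist(),ro.round(4).tolist())
        q=[np.cos(np.radians(t[3])/2),np.sin(np.radians(t[3])/2),0,0];p=np.array(t[:3])
    q=R.from_quat(s["orientation"]).as_matrix()
    print("t",s["time_s"].round(2),"pos",s["ee_pos"].round(1),"yaw",np.degrees(np.arctan2(q[1,0],q[0,0])).round(2),"tilt",q[:2,2].round(4),"F",s["force"].round(1),"g",s["grip_width"].round(3),s["grip_force"].round(1))
E
python3 go.py 150,-370,205,13.7 280,-265,205,40 427,-47,180,74
```

```text
150,-370,205,13.7 [0.0781, -0.1735, -0.0025] [0.0001, 0.0, -0.0016]
280,-265,205,40 [0.2016, -0.095, 0.0] [0.0, 0.0, -0.5844]
427,-47,180,74 [0.337, -0.0967, 0.0333] [0.0, 0.0, -0.7556]Traceback (most recent call last):
  File "go.py", line 13, in <module>
    print("t",s["time_s"].round(2),"pos",s["ee_pos"].round(1),"yaw",np.degrees(np.arctan2(q[1,0],q[0,0])).round(2),"tilt",q[:2,2].round(4),"F",s["force"].round(1),"g",s["grip_width"].round(3),s["grip_force"].round(1))
              ^^^^^^^^^^^^^^^^^
AttributeError: 'float' object has no attribute 'round'
```

apply_moves --targets '[[[0.078, -0.174, 0], [0, 0, 0]], [[0.078, -0.174, 0], [0, 0, 0]], [[0.078, -0.174, 0], [0, 0, 0]], [[0.078, -0.174, 0], [0, 0, 0]]]'

```text
time_s: 2.1
ee_pos: [150.3, -364.8, 203.0]
orientation: [0.993, 0.12, 0.0, -0.001]
force: [0.4, -0.9, 1.1]
grip_width: 0.994
grip_force: 0.0
```

apply_moves --targets '[[[0.2, -0.095, 0], [0, 0, -0.58]], [[0.2, -0.095, 0], [0, 0, -0.58]], [[0.2, -0.095, 0], [0, 0, -0.58]], [[0.2, -0.095, 0], [0, 0, -0.58]], [[0.2, -0.095, 0], [0, 0, -0.58]]]'

```text
time_s: 2.6
ee_pos: [280.4, -264.4, 203.4]
orientation: [0.94, 0.342, 0.0, 0.0]
force: [0.1, -0.6, -1.2]
grip_width: 0.998
grip_force: 0.0
```

```bash
sed -i 's/s\["time_s"\].round(2)/round(float(s["time_s"]),2)/; s/s\["grip_width"\].round(3),s\["grip_force"\].round(1)/round(float(s["grip_width"]),3),round(float(s["grip_force"]),1)/' go.py; python3 go.py 427,-47,140,74
```

```text
427,-47,140,74 [0.336, -0.0968, 0.0844] [0.0012, 0.0002, -0.7567]
t 2.6 pos [ 280.4 -264.4  203.4] yaw 39.95 tilt [ 0.0007 -0.0007] F [ 0.1 -0.6 -1.2] g 0.998 0.0
```

apply_moves --targets '[[[0.336, -0.097, 0.084], [0, 0, -0.757]], [[0.336, -0.097, 0.084], [0, 0, -0.757]], [[0.336, -0.097, 0.084], [0, 0, -0.757]], [[0.336, -0.097, 0.084], [0, 0, -0.757]], [[0.336, -0.097, 0.084], [0, 0, -0.757]]]'

```text
time_s: 3.1
ee_pos: [416.6, -63.9, 144.5]
orientation: [0.799, 0.601, 0.0, 0.001]
force: [1.1, -1.8, 0.0]
grip_width: 0.998
grip_force: 0.0
```

apply_moves --targets '[[[0, 0, 0], [0, 0, 0]], [[0, 0, 0], [0, 0, 0]]]'

```text
time_s: 3.3
ee_pos: [415.6, -64.3, 144.4]
orientation: [0.799, 0.601, -0.0, -0.0]
force: [0.1, -0.4, 1.1]
grip_width: 1.001
grip_force: 0.0
```

```bash
python3 go.py 427,-46.5,36,74
python3 - <<'E'
from h import *
p,d=arm.camera("scene");np.savez("s1.npz",p=p,d=d)
cv2.imwrite("pics/s1.png",cv2.resize(p[110:260,230:430,::-1],None,fx=4,fy=4,interpolation=cv2.INTER_CUBIC))
E
```

```text
427,-46.5,36,74 [0.0271, 0.0081, 0.1445] [-0.0009, 0.0009, -0.0026]
t 3.3 pos [415.6 -64.3 144.4] yaw 73.88 tilt [-0.0009 -0.0005] F [ 0.1 -0.4  1.1] g 1.001 0.0
```

View pics/s1.png

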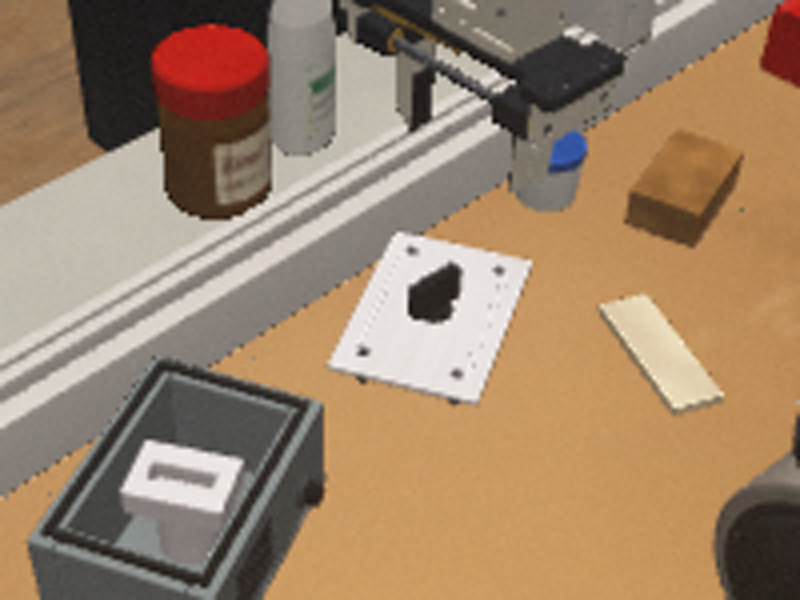

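Fingers are open above the cover; the wing (435,290 in the crop) is clear. Aligning and descending.

apply_moves --targets '[[[0.027, 0.008, 0.05], [0, 0, 0]], [[0.027, 0.008, 0.1], [0, 0, 0]], [[0.027, 0.008, 0.13], [0, 0, 0]], [[0.027, 0.008, 0.1445], [0, 0, 0]], [[0.027, 0.008, 0.1445], [0, 0, 0]]]'

```text
time_s: 3.85
ee_pos: [425.6, -48.1, 35.4]
orientation: [0.801, 0.599, -0.001, -0.001]
force: [1.3, 0.1, 0.1]
grip_width: 1.002
grip_force: 0.0
```

```bash
python3 go.py 427,-46.5,36,74
```

```text
427,-46.5,36,74 [0.0026, 0.0012, -0.0008] [-0.0032, 0.0005, -0.0094]
t 3.85 pos [425.6 -48.1  35.4] yaw 73.58 tilt [-0.0025  0.0003] F [1.3 0.1 0.1] g 1.002 0.0
```

apply_moves --targets '[[[0.0015, 0.001, 0], [0, 0, 0]], [[0.0015, 0.001, 0], [0, 0, 0]], [[0.0015, 0.001, 0], [0, 0, 0]], [[0.0015, 0.001, 0], [0, 0, 0]], [[0.0015, 0.001, 0], [0, 0, 0]]]' --jaw 0

```text
time_s: 4.35
ee_pos: [428.0, -45.4, 36.7]
orientation: [0.8, 0.6, 0.0, 0.0]
force: [0.6, -0.5, 0.5]
grip_width: 0.616
grip_force: 0.0
```

apply_moves --targets '[[[0, 0, 0], [0, 0, 0]], [[0, 0, 0], [0, 0, 0]], [[0, 0, 0], [0, 0, 0]], [[0, 0, 0], [0, 0, 0]], [[0, 0, 0], [0, 0, 0]]]'

```text
time_s: 4.85
ee_pos: [427.8, -45.3, 36.3]
orientation: [0.8, 0.6, -0.0, 0.0]
force: [-0.7, 0.0, 0.4]
grip_width: 0.177
grip_force: 0.0
```

```bash
python3 go.py 427,-46.5,136,74
```

```text
427,-46.5,136,74 [-0.0018, -0.0006, -0.1329] [-0.0, 0.0001, -0.0045]
t 4.85 pos [427.8 -45.3  36.3] yaw 73.8 tilt [-0.0001 -0.0001] F [-0.7  0.   0.4] g 0.177 0.0
```

apply_moves --targets '[[[0, 0, 0], [0, 0, 0]], [[0, 0, 0], [0, 0, 0]], [[0, 0, 0], [0, 0, 0]], [[0, 0, 0], [0, 0, 0]]]'

```text
time_s: 5.25
ee_pos: [427.7, -45.3, 36.3]
orientation: [0.8, 0.6, -0.0, -0.0]
force: [-0.6, -0.0, 1.2]
grip_width: 0.119
grip_force: 29.9
```

apply_moves --targets '[[[0, 0, -0.02], [0, 0, 0]], [[0, 0, -0.06], [0, 0, 0]], [[0, 0, -0.11], [0, 0, 0]], [[0, 0, -0.17], [0, 0, 0]], [[0, 0, -0.17], [0, 0, 0]]]'

```text
time_s: 5.75
ee_pos: [431.0, -46.2, 168.6]
orientation: [0.8, 0.6, 0.003, 0.004]
force: [0.8, -0.5, -3.3]
grip_width: 0.124
grip_force: 29.9
```

```bash
python3 go.py 464,214,160,74
python3 - <<'E'
from h import *
for n in("top","scene"):
    p,d=arm.camera(n);np.savez(f"{n}2.npz",p=p,d=d)
    r=arm.silhouettes(n,"cover")
    W=world(n,d)
    if r:
        m=r[0]["region"];q=W[m];print(n,r[0]["score"],m.sum(),np.median(q,0).round(1),np.percentile(q[:,2],[5,25,75,95]).round(1));np.save(f"{n}_cov2.npy",m)
E
```

```text
464,214,160,74 [0.3454, -0.0547, 0.0109] [0.0135, 0.0001, -0.0045]
t 5.75 pos [431.  -46.2 168.6] yaw 73.8 tilt [ 0.0102 -0.003 ] F [ 0.8 -0.5 -3.3] g 0.124 29.9
top 0.61 178 [437.4  25.3 160.6] [156.4 159.3 162.8 166.8]
scene 0.26 107 [423.4 -37.5 172.6] [159.7 164.2 180.1 189.8]
```

apply_moves --targets '[[[0.03, -0.005, 0.005], [0, 0, 0]], [[0.08, -0.014, 0.01], [0, 0, 0.01]], [[0.13, -0.022, 0.01], [0, 0, 0.02]], [[0.18, -0.03, 0.01], [0, 0, 0.03]], [[0.23, -0.038, 0.01], [0, 0, 0.04]]]'

```text
time_s: 6.45
ee_pos: [447.4, 129.6, 154.3]
orientation: [0.809, 0.587, -0.002, -0.001]
force: [0.3, 0.7, -3.5]
grip_width: 0.126
grip_force: 29.9
```

```bash
python3 go.py 464,214,140,72
```

```text
464,214,140,72 [0.1139, -0.0137, 0.0189] [-0.0047, 0.0024, -0.0011]
t 6.45 pos [447.4 129.6 154.3] yaw 71.95 tilt [-0.0041 -0.0006] F [ 0.3  0.7 -3.5] g 0.126 29.9
```

apply_moves --targets '[[[0.045, -0.006, 0.008], [0, 0, 0]], [[0.085, -0.01, 0.019], [0, 0, 0]], [[0.105, -0.013, 0.019], [0, 0, 0]], [[0.113, -0.014, 0.019], [0, 0, 0]], [[0.113, -0.014, 0.019], [0, 0, 0]]]'

```text
time_s: 6.95
ee_pos: [464.4, 212.0, 141.3]
orientation: [0.809, 0.588, -0.001, -0.0]
force: [0.2, -1.6, -3.0]
grip_width: 0.124
grip_force: 29.9
```

apply_moves --targets '[[[0, 0, 0], [0, 0, 0]], [[0, 0, 0], [0, 0, 0]]]'

```text
time_s: 7.15
ee_pos: [464.8, 211.0, 142.2]
orientation: [0.809, 0.587, -0.0, 0.0]
force: [-1.0, 0.1, -2.4]
grip_width: 0.117
grip_force: 29.9
```

```bash
python3 go.py 464,214,130,72
python3 - <<'E'
from h import *
for n in("top","scene"):
    p,d=arm.camera(n);np.savez(f"{n}3.npz",p=p,d=d)
T=np.load("top3.npz")["p"];S=np.load("scene3.npz")["p"]
a=cv2.resize(T[145:225,235:335,::-1],None,fx=4,fy=4,interpolation=cv2.INTER_CUBIC)
b=cv2.resize(S[150:290,215:335,::-1],None,fx=3.3,fy=3.3,interpolation=cv2.INTER_CUBIC)
c=np.zeros((max(a.shape[0],b.shape[0]),a.shape[1]+b.shape[1],3),np.uint8);c[:a.shape[0],:a.shape[1]]=a;c[:b.shape[0],a.shape[1]:]=b
cv2.imwrite("pics/c3.png",c)
E
```

```text
464,214,130,72 [0.0034, -0.0022, 0.0163] [0.0002, 0.0004, -0.002]
t 7.15 pos [464.8 211.  142.2] yaw 71.91 tilt [ 0.     -0.0004] F [-1.   0.1 -2.4] g 0.117 29.9
```

View pics/c3.png

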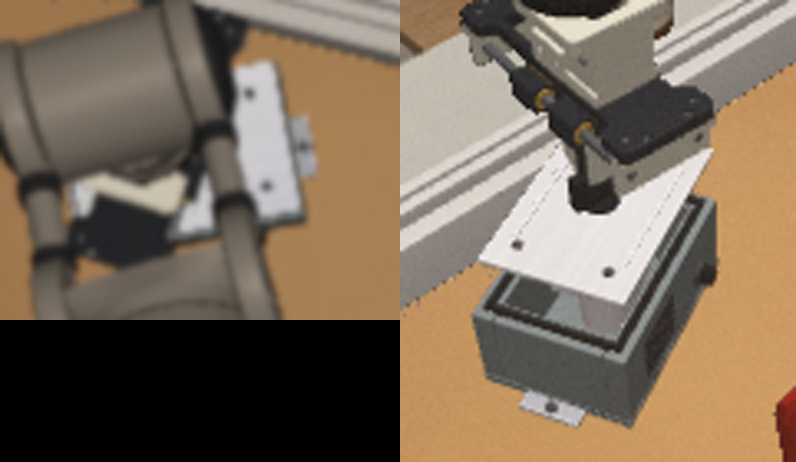

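```bash
cat >> h.py <<'E'
from scipy.ndimage import map_coordinates,gaussian_filter
E_={"+y":((-1,1),(1,1)),"-y":((-1,-1),(1,-1)),"-x":((-1,-1),(-1,1)),"+x":((1,-1),(1,1))}
def edgescore(q,views,L,W,z):
    x,y,a=q[0],q[1],np.radians(q[2]);c,s=np.cos(a),np.sin(a);tot=0
    for n,img,edges in views:
        for e,t0,t1 in edges:
            A,B=[np.array(k)*[L/2,W/2] for k in E_[e]];t=np.linspace(t0,t1,60)[:,None]
            l=A+(B-A)*t;w=lambda l:np.c_[x+l[:,0]*c-l[:,1]*s,y+l[:,0]*s+l[:,1]*c,np.full(len(l),z)]
            o=proj(n,w(l));i=proj(n,w(l*.97));nn=i-o;d=proj(n,w(A+(B-A)*(t+.01)))-o;nn-=d*(np.sum(nn*d,1)/np.sum(d*d,1))[:,None];nn/=np.linalg.norm(nn,axis=1)[:,None]
            S=lambda p:map_coordinates(img,[p[:,1],p[:,0]],order=1)
            tot-=np.mean(S(o+nn)-S(o-nn))
    return tot
def fit(q0,views,L,W,z):
    best=None
    for dx in(-4,0,4):
        for dy in(-4,0,4):
            s=np.array(q0)+[dx,dy,0];r=minimize(edgescore,s,(views,L,W,z),method="Nelder-Mead",options=dict(initial_simplex=s+np.array([[0,0,0],[3,0,0],[0,3,0],[0,0,2]])))
            if best is None or r.fun<best.fun:best=r
    return best.x.round(2),round(best.fun,1)
def blue(f):return gaussian_filter(np.load(f)["p"][...,2].astype(float),.7)
E
python3 - <<'E'
from h import *
al=lambda *e:[(k,.05,.95) for k in e]
t0,s0,t3,s3=[blue(f) for f in("top0.npz","scene0.npz","top3.npz","scene3.npz")]
vt=("top",t0,al("+x","-x","+y","-y"));vs=("scene",s0,al("+x","-x","+y","-y"))
q=[426,-46,12]
print("cover0",fit(q,[vt],114,164,29),fit(q,[vs],114,164,29),fit(q,[vt,vs],114,164,29))
q=[464,211,10];z=135
vt=("top",t3,[("-y",.05,.95),("-x",.08,.28)]);vs=("scene",s3,al("-x","+y")+[("+x",.6,.95)])
for z in(133,135,137):print("cover3",fit(q,[vt],114,164,z),fit(q,[vs],114,164,z),fit(q,[vt,vs],114,164,z))
# housing: outer bottom contour hard; use seal ring groove / rim vs background at far edges
q=[465.5,213,10]
vt=("top",t0,al("+x","-x","+y","-y"));vs=("scene",s0,al("+x","-x","+y","-y"))
g=lambda L,W,z,sg:(fit(q,[(vt[0],sg*vt[1],vt[2])],L,W,z),fit(q,[(vs[0],sg*vs[1],vs[2])],L,W,z))
print("rim",g(124,174,80,1),g(124,174,80,-1))
print("seal?",[g(L,L+50,85,-1) for L in(112,115)])
q=[465.5,213,16];sl=lambda t,n:fit(q,[(n,t,al("+x","-x","+y","-y"))],66,46,72)
print("block",sl(t0,"top"),sl(s0,"scene"))
print("slot",fit(q,[("top",-t0,al("+x","-x","+y","-y"))],42,13,72),fit(q,[("scene",-s0,al("+x","-x","+y","-y"))],42,13,72))
E
```

```text
Traceback (most recent call last):
  File "h.py", line 48, in fit
    s=np.array(q0)+[dx,dy,0];r=minimize(edgescore,s,(views,L,W,z),method="Nelder-Mead",options=dict(initial_simplex=s+np.array([[0,0,0],[3,0,0],[0,3,0],[0,0,2]])))
                               ~~~~~~~~^^^^^^^^^^^^^^^^^^^^^^^^^^^^^^^^^^^^^^^^^^^^^^^^^^^^^^^^^^^^^^^^^^^^^^^^^^^^^^^^^^^^^^^^^^^^^^^^^^^^^^^^^^^^^^^^^^^^^^^^^^^^
  File "h.py", line 40, in edgescore
    o=proj(n,w(l));i=proj(n,w(l*.97));nn=i-o;d=proj(n,w(A+(B-A)*(t+.01)))-o;nn-=d*(np.sum(nn*d,1)/np.sum(d*d,1))[:,None];nn/=np.linalg.norm(nn,axis=1)[:,None]
                     ~~~~^^^^^^^^^^^^
  File "h.py", line 11, in proj
    K,T=cal(n);q=(np.asarray(P,float)-T[:3,3])@T[:3,:3];q=q@K.T;return q[:,:2]/q[:,2:]
        ~~~^^^
  File "h.py", line 5, in cal
    c=arm.get_calibration(n);return np.array(c["mtx"]),np.array(c["cam_to_world"])
ValueError: time passes only in moves, steps and waits
```

```bash
sed -i 's/^def cal(n):/import functools\n@functools.cache\ndef cal(n):/' h.py
python3 - <<'E'
from h import *
al=lambda *e:[(k,.05,.95) for k in e]
t0,s0,t3,s3=[blue(f) for f in("top0.npz","scene0.npz","top3.npz","scene3.npz")]
vt=("top",t0,al("+x","-x","+y","-y"));vs=("scene",s0,al("+x","-x","+y","-y"))
q=[426,-46,12]
print("cover0",fit(q,[vt],114,164,29),fit(q,[vs],114,164,29),fit(q,[vt,vs],114,164,29))
q=[464,211,10];z=135
vt=("top",t3,[("-y",.05,.95),("-x",.08,.28)]);vs=("scene",s3,al("-x","+y")+[("+x",.6,.95)])
for z in(133,135,137):print("cover3",fit(q,[vt],114,164,z),fit(q,[vs],114,164,z),fit(q,[vt,vs],114,164,z))
q=[465.5,213,10]
vt=("top",t0,al("+x","-x","+y","-y"));vs=("scene",s0,al("+x","-x","+y","-y"))
g=lambda L,W,z,sg:(fit(q,[(vt[0],sg*vt[1],vt[2])],L,W,z),fit(q,[(vs[0],sg*vs[1],vs[2])],L,W,z))
print("rim",g(124,174,80,1),g(124,174,80,-1))
print("seal?",[g(L,L+50,85,-1) for L in(112,115)])
q=[465.5,213,16];sl=lambda t,n:fit(q,[(n,t,al("+x","-x","+y","-y"))],66,46,72)
print("block",sl(t0,"top"),sl(s0,"scene"))
print("slot",fit(q,[("top",-t0,al("+x","-x","+y","-y"))],42,13,72),fit(q,[("scene",-s0,al("+x","-x","+y","-y"))],42,13,72))
E
python3 go.py
```

```text
cover0 (array([427.32, -46.9 ,  12.22]), np.float64(-301.4)) (array([426.44, -44.9 ,  12.26]), np.float64(-369.4)) (array([426.77, -46.05,  12.15]), np.float64(-660.1))
cover3 (array([460.88, 208.38,  11.78]), np.float64(-107.0)) (array([464.82, 209.27,  10.44]), np.float64(-262.0)) (array([464.62, 209.27,  10.26]), np.float64(-362.6))
cover3 (array([460.75, 208.29,  11.77]), np.float64(-106.9)) (array([463.69, 210.46,  10.59]), np.float64(-260.7)) (array([463.55, 209.89,  10.41]), np.float64(-359.4))
cover3 (array([460.59, 208.24,  11.71]), np.float64(-106.8)) (array([462.52, 211.73,  10.68]), np.float64(-258.6)) (array([462.6 , 210.61,  10.58]), np.float64(-348.3))
rim ((array([467.1 , 215.87,   9.8 ]), np.float64(-36.0)), (array([467.22, 214.63,  10.  ]), np.float64(-79.2))) ((array([461.19, 207.79,   9.93]), np.float64(-80.7)), (array([474.96, 209.24,   9.97]), np.float64(-135.3)))
seal? [((array([466.83, 214.25,  10.06]), np.float64(-122.5)), (array([465.01, 217.  ,  10.02]), np.float64(-233.4))), ((array([467.29, 214.24,  10.08]), np.float64(-92.5)), (array([465.99, 216.24,  10.1 ]), np.float64(-183.3)))]
block (array([467.79, 214.8 ,  16.05]), np.float64(-246.2)) (array([467.1 , 215.21,  16.31]), np.float64(-384.9))
slot (array([467.42, 219.97,   9.46]), np.float64(-31.0)) (array([467.3 , 214.7 ,  16.89]), np.float64(-262.0))
t 7.25 pos [464.9 211.3 142.3] yaw 71.91 tilt [ 0.0003 -0.0001] F [-0.5  0.3 -3.3] g 0.121 29.9
```

Scene-camera fits agree: the block and housing centre is at about (467.2, 215) and the cover centre at about TCP+(-0.8,-1.1). That puts the target TCP at (468, 216), yaw 71.4.

```bash
python3 go.py 468,216,125,71.4
```

```text
468,216,125,71.4 [0.0073, 0.002, 0.0231] [0.0005, 0.0, 0.0114]
t 7.25 pos [464.9 211.3 142.3] yaw 71.91 tilt [ 0.0003 -0.0001] F [-0.5  0.3 -3.3] g 0.121 29.9
```

apply_moves --targets '[[[0.0073, 0.002, 0], [0, 0, 0.0114]], [[0.0073, 0.002, 0.012], [0, 0, 0.0114]], [[0.0073, 0.002, 0.023], [0, 0, 0.0114]], [[0.0073, 0.002, 0.023], [0, 0, 0.0114]], [[0.0073, 0.002, 0.023], [0, 0, 0.0114]]]'

```text
time_s: 7.75
ee_pos: [467.5, 216.8, 124.2]
orientation: [0.812, 0.584, -0.001, -0.0]
force: [0.4, -0.3, -3.3]
grip_width: 0.119
grip_force: 29.9
```

```bash
python3 go.py 468,216,112,71.4
```

```text
468,216,112,71.4 [-0.0008, 0.0009, 0.0163] [-0.0013, 0.0011, 0.0018]
t 7.75 pos [467.5 216.8 124.2] yaw 71.48 tilt [-0.0013 -0.0005] F [ 0.4 -0.3 -3.3] g 0.119 29.9
```

apply_moves --targets '[[[-0.0005, 0.0005, 0.005], [0, 0, 0]], [[-0.0005, 0.0005, 0.011], [0, 0, 0]], [[-0.0005, 0.0005, 0.016], [0, 0, 0]], [[-0.0005, 0.0005, 0.016], [0, 0, 0]]]'

```text
time_s: 8.15
ee_pos: [467.7, 216.3, 112.1]
orientation: [0.812, 0.584, -0.001, -0.0]
force: [-0.0, -0.2, -2.3]
grip_width: 0.126
grip_force: 29.9
```

```bash
python3 go.py 468,216,103,71.4
```

```text
468,216,103,71.4 [-0.0002, 0.0005, 0.0122] [-0.0013, 0.001, 0.0017]
t 8.15 pos [467.7 216.3 112.1] yaw 71.48 tilt [-0.0012 -0.0004] F [-0.  -0.2 -2.3] g 0.126 29.9
```

No rim contact at 112, so the feet are entering. Continuing.

apply_moves --targets '[[[0, 0, 0.004], [0, 0, 0]], [[0, 0, 0.008], [0, 0, 0]], [[0, 0, 0.012], [0, 0, 0]], [[0, 0, 0.012], [0, 0, 0]]]'

```text
time_s: 8.55
ee_pos: [467.8, 216.3, 103.3]
orientation: [0.812, 0.584, -0.0, -0.0]
force: [-0.0, 0.1, -3.8]
grip_width: 0.122
grip_force: 29.9
```

```bash
python3 go.py
python3 - <<'E'
from h import *
p,d=arm.camera("scene");np.savez("scene4.npz",p=p,d=d)
s=blue("scene4.npz");vs=("scene",s,[("-x",.05,.95),("+y",.05,.95),("+x",.65,.95)])
for z in(93,95,97):print(fit([467,215,10],[vs],114,164,z))
cv2.imwrite("pics/s4.png",cv2.resize(p[170:290,220:330,::-1],None,fx=5,fy=5,interpolation=cv2.INTER_CUBIC))
E
```

```text
t 8.55 pos [467.8 216.3 103.3] yaw 71.48 tilt [-0.0009 -0.0003] F [-0.   0.1 -3.8] g 0.122 29.9
(array([468.61, 214.45,   9.98]), np.float64(-327.2))
(array([467.51, 215.6 ,  10.04]), np.float64(-326.0))
(array([466.42, 216.72,  10.15]), np.float64(-323.8))
```

View pics/s4.png

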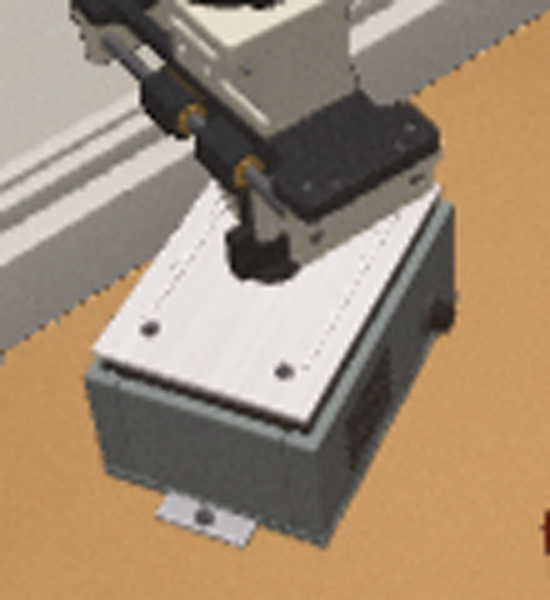

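Feet are in the opening: cover centre at about (467.5, 215.6), yaw 10.0°, 91 mm up. Now turning the wing clockwise from 71.5° towards 16.5°.

apply_moves --targets '[[[0, 0, 0.0013], [0, 0, 0.15]], [[0, 0.0003, 0.0013], [0, 0, 0.3]], [[-0.0002, 0.0006, 0.0013], [0, 0, 0.45]], [[-0.0004, 0.0009, 0.0013], [0, 0, 0.6]], [[-0.0005, 0.001, 0.0013], [0, 0, 0.75]]]'

```text
time_s: 9.1
ee_pos: [468.6, 215.9, 102.9]
orientation: [0.947, 0.321, -0.0, -0.0]
force: [-0.9, 0.8, -2.7]
grip_width: 0.122
grip_force: 29.9
```

```bash
python3 go.py 468.5,215.4,102,16.5
```

```text
468.5,215.4,102,16.5 [-0.0005, 0.0004, 0.0012] [-0.0001, 0.0003, 0.4656]
t 9.1 pos [468.6 215.9 102.9] yaw 37.45 tilt [-0.0003 -0.0001] F [-0.9  0.8 -2.7] g 0.122 29.9
```

apply_moves --targets '[[[-0.0005, 0.0002, 0.0006], [0, 0, 0.15]], [[-0.0005, 0.0004, 0.0006], [0, 0, 0.3]], [[-0.0005, 0.0004, 0.0006], [0, 0, 0.42]], [[-0.0005, 0.0004, 0.0006], [0, 0, 0.466]], [[-0.0005, 0.0004, 0.0006], [0, 0, 0.466]]]'

```text
time_s: 9.6
ee_pos: [468.6, 215.3, 102.5]
orientation: [0.989, 0.146, -0.0, 0.0]
force: [-0.4, -0.4, -2.2]
grip_width: 0.12
grip_force: 29.9
```

```bash
python3 go.py 468.5,215.4,96,16.5
python3 - <<'E'
from h import *
p,d=arm.camera("scene");np.savez("scene5.npz",p=p,d=d)
s=blue("scene5.npz")
cv2.imwrite("pics/s5.png",cv2.resize(p[170:290,220:330,::-1],None,fx=5,fy=5,interpolation=cv2.INTER_CUBIC))
for z in(93,95):print(fit([467,215,10],[("scene",s,[("-x",.5,.95),("+y",.05,.95),("+x",.7,.95)])],114,164,z))
E
```

```text
468.5,215.4,96,16.5 [-0.0001, -0.0001, 0.0086] [0.0001, 0.0, 0.0055]
t 9.6 pos [468.6 215.3 102.5] yaw 16.75 tilt [-0.     -0.0001] F [-0.4 -0.4 -2.2] g 0.12 29.9
(array([468.  , 214.87,   8.03]), np.float64(-334.1))
(array([467.06, 216.03,   8.25]), np.float64(-333.1))
```

View pics/s5.png

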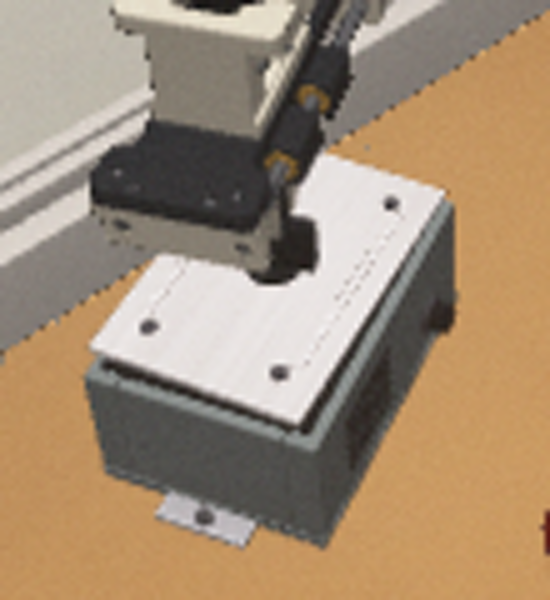

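The wing has turned as predicted; the plate followed only 2° until its feet met the walls. Now lowering to see whether the key drops in.

apply_moves --targets '[[[0, 0, 0.002], [0, 0, 0]], [[0, 0, 0.004], [0, 0, 0]], [[0, 0, 0.006], [0, 0, 0]], [[0, 0, 0.006], [0, 0, 0]]]'

```text
time_s: 10.05
ee_pos: [468.5, 215.3, 97.6]
orientation: [0.989, 0.146, -0.0, 0.0]
force: [0.3, -0.2, -2.7]
grip_width: 0.123
grip_force: 29.9
```

```bash
python3 go.py 468.5,215.4,92,16.5
```

```text
468.5,215.4,92,16.5 [0.0, -0.0001, 0.0075] [0.0001, 0.0005, 0.0059]
t 10.05 pos [468.5 215.3  97.6] yaw 16.77 tilt [-0.0004 -0.0002] F [ 0.3 -0.2 -2.7] g 0.123 29.9
```

The key is in: the cover is at about 85 mm with no upward force. Pressing home.

apply_moves --targets '[[[0, 0, 0.002], [0, 0, 0]], [[0, 0, 0.004], [0, 0, 0]], [[0, 0, 0.006], [0, 0, 0]], [[0, 0, 0.0075], [0, 0, 0]], [[0, 0, 0.0075], [0, 0, 0]]]'

```text
time_s: 10.55
ee_pos: [468.8, 215.4, 93.3]
orientation: [0.989, 0.146, 0.001, 0.0]
force: [-3.9, -0.9, 7.5]
grip_width: 0.122
grip_force: 29.9
```

```bash
python3 go.py 468.5,215.4,91,16.5
```

```text
468.5,215.4,91,16.5 [-0.0004, -0.0001, 0.0031] [0.0002, -0.0014, 0.0059]
t 10.55 pos [468.8 215.4  93.3] yaw 16.77 tilt [0.0011 0.0002] F [-3.9 -0.9  7.5] g 0.122 29.9
```

apply_moves --targets '[[[0, 0, 0.001], [0, 0, 0]], [[0, 0, 0.002], [0, 0, 0]], [[0, 0, 0.003], [0, 0, 0]], [[0, 0, 0.003], [0, 0, 0]], [[0, 0, 0.003], [0, 0, 0]]]'

```text
time_s: 11.05
ee_pos: [469.0, 215.4, 92.1]
orientation: [0.989, 0.146, 0.001, -0.0]
force: [-7.1, -2.4, 16.8]
grip_width: 0.118
grip_force: 29.9
```

```bash
python3 go.py 468.5,215.4,91,16.5
```

```text
468.5,215.4,91,16.5 [-0.0006, -0.0001, 0.0015] [0.0003, -0.0026, 0.006]
t 11.05 pos [469.  215.4  92.1] yaw 16.77 tilt [0.002  0.0003] F [-7.1 -2.4 16.8] g 0.118 29.9
```

apply_moves --targets '[[[-0.0005, 0, 0.0005], [0, 0, 0]], [[-0.0005, 0, 0.0005], [0, 0, 0]], [[-0.0005, 0, 0.0005], [0, 0, 0]], [[-0.0005, 0, 0.0005], [0, 0, 0]], [[-0.0005, 0, 0.0005], [0, 0, 0]]]'

```text
time_s: 11.55
ee_pos: [469.0, 215.5, 92.1]
orientation: [0.989, 0.146, 0.002, -0.0]
force: [-7.0, -2.3, 18.3]
grip_width: 0.122
grip_force: 29.9
```

```bash
python3 go.py
python3 - <<'E'
from h import *
p,d=arm.camera("scene");np.savez("scene6.npz",p=p,d=d)
s=blue("scene6.npz")
cv2.imwrite("pics/s6.png",cv2.resize(p[170:290,220:330,::-1],None,fx=5,fy=5,interpolation=cv2.INTER_CUBIC))
for z in(85,):print(fit([467,215,9],[("scene",s,[("-x",.5,.95),("+y",.05,.95),("+x",.7,.95)])],114,164,z))
W=world("scene",d);m=(p.min(-1)>150)&(abs(W[...,0]-467)<70)&(abs(W[...,1]-215)<85);print(m.sum(),np.median(W[m&(W[...,2]<110)&(W[...,2]>70)][:,2]))
for f in("scene4.npz","scene5.npz"):
    g=np.load(f);W=world("scene",g["d"]);m=(g["p"].min(-1)>150)&(abs(W[...,0]-467)<70)&(abs(W[...,1]-215)<85)&(W[...,2]<120)&(W[...,2]>70);print(f,np.median(W[m][:,2]))
E
```

```text
t 11.55 pos [469.  215.5  92.1] yaw 16.77 tilt [0.003  0.0007] F [-7.  -2.3 18.3] g 0.122 29.9
(array([466.85, 215.21,   7.78]), np.float64(-232.2))
1857 84.3387211887208
scene4.npz 95.26879662208216
scene5.npz 94.47135586741422
```

View pics/s6.png

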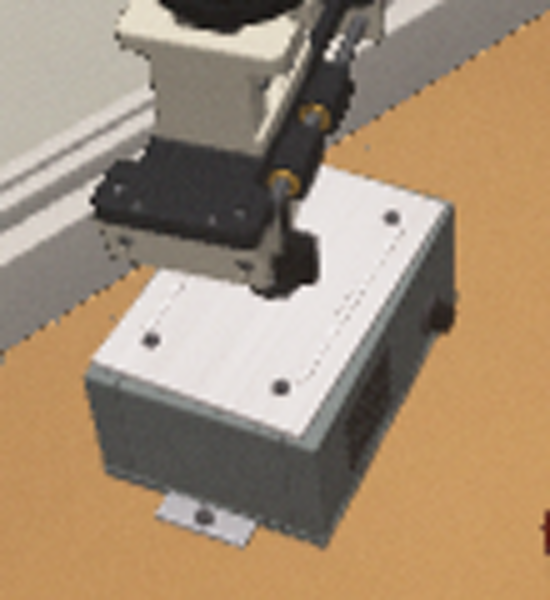

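The cover sits flush on the rim: its top is at about 84–85 mm, it is centred, the yaw error is about 2°, and the fingers are still gripping and pressing. Handing in.

```bash
python3 -c "
from cell import arm
print(arm.finish_job())"
```

```text
the job is handed in; nothing more can be done
None
```

I handed the job in with the cover pressed flush on the housing rim, the key bar in the slot and the fingers still gripping and pressing; the hand-in call gave no verdict.

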